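# Put the seasonings and fruit back where each kind belongs

### The job

Tidy up after cooking: stand the two loose spice jars in the two free bays of the spice rack, one in each; stand the loose salt shaker in the empty ring of the cruet stand; and lay the lemon and the lime in the white china dish. Everything ends upright or at rest in its place, and the jar and the shaker that are already put away must stay in theirs.

Things in the scene. Friction and masses are not known exactly. Their poses are not given: they have to be found in the camera images.
- jar_a_mid (a point): One of the two loose spice jars (they are alike and interchangeable): a round glass jar with a green screw cap, 46 mm in diameter and 106 mm tall, standing; printed paper round the glass body. The point is its centre, half-way up (53 mm above its foot), z along the jar.
- jar_b_mid (a point): The other loose spice jar, the same shape and size: 46 mm in diameter and 106 mm tall, standing; printed paper round the glass body. The point is its centre, half-way up (53 mm above its foot), z along the jar.
- shaker_mid (a point): The loose salt shaker: a small round shaker, glass-bodied, body 44 mm in diameter up to 70 mm, then narrowing to a 34 mm domed grey top, 90 mm tall, standing. The point is its centre, half-way up (45 mm above its foot), z along it.
- lemon_mid (a point): The lemon, 71 mm long (its x axis), 53 mm wide (y), 51 mm high, lying on the worktop. The point is its centre, about 25 mm above what it lies on.
- lime_mid (a point): The lime, smaller: 57 mm long (its x axis), 46 mm wide (y), 45 mm high, lying on the worktop. The point is its centre, about 22 mm above what it lies on.
- spice_rack: Low wooden spice rack, fixed, 76 mm (x) by 206 mm (y), three bays in a row along y. Origin: centre of its underside, z up. Bay centres at x = 0, y = +65 (holds a jar), 0 and -65 mm (both free). Each bay is 60 x 60 mm inside, floor 8 mm above the worktop; dividers 36 mm high, steel rails along the long sides 39 mm, end boards 66 mm (heights above the worktop).
- jar_home_mid (a point): The spice jar already standing in the rack's bay at y = +65 mm, same shape as the loose ones: 46 mm in diameter and 106 mm tall, standing; printed paper round the glass body. The point is its centre, half-way up (53 mm above its foot), z along the jar. To be left there.
- cruet_stand: Small cruet stand, fixed: dark wood base with round ends, 78 mm (x) by 154 mm (y), two steel rings (inside 60 mm across, tops 32 mm above the worktop). Origin: centre of its underside, z up. Ring centres x = 0, y = +38 (holds a shaker) and -38 mm (empty); floor 10 mm above the worktop. Between them at y = 0 a steel carrying loop, 66 mm wide along x, 77 mm high.
- shaker_home_mid (a point): The shaker already standing in the cruet stand's ring at y = +38 mm, the twin of the loose one: glass-bodied, body 44 mm in diameter up to 70 mm, then narrowing to a 34 mm domed grey top, 90 mm tall, standing. The point is its centre, half-way up (45 mm above its foot), z along it. To be left there.
- fruit_dish: White boat-shaped china dish, empty, fixed, 111 mm (x) by 253 mm (y, the long way), ends rising to 34 mm. Origin: centre of its underside, z up. Inner floor 10 mm above the worktop, about 72 mm (x) by 170 mm (y); side walls 39 to 47 mm from its long axis, 18 mm high. Room for the two fruits one behind the other along y.

How it is judged:
By the outcome, as a careful person would: the job done as asked, in the order asked, and still so for the second after the job is handed in, with the robot touching nothing.
It also fails if it takes over 120 s, if anything falls off the work surface, if the arm or the gripper's body presses on something with over 40 N, if the wrist force passes 120 N, or if a joint passes its speed limit or range.

### The arm

A 6-joint arm with a two-finger parallel gripper is mounted at the origin on the work surface; the furniture and walls round the work are solid. World frame = base frame: x ahead of the robot, y to its left, z up, the work surface at z = 0. Lengths are in m, angles in rad, forces in N, time in s.
With the tool pointing down it reaches from about 0.35 to 0.85 m from the base axis. Payload 8.1 kg.
Tool frame: the origin (TCP) lies midway between the tips of the shut fingers; the grasp point (between the pads) lies 19 mm behind it (manip.grasp_offset is the distance from the TCP to the grasp point, in m); z points along the fingers, y is the line along which they close (so a half turn about z gives the same grasp; the last joint's range is limited). The gripper opens to 93 mm and grips with 3 to 60 N. Pads are 15 mm wide; open, the fingers measure 128 mm over their backs; the gripper's body (75 mm by 188 mm) begins 65 mm behind the grasp point.
Start: joints at [-1.296, 0.13, 1.488, -0, 1.523, -0.085], TCP at [0.211, -0.562, 0.219] pointing down, gripper open.
Joint ranges: [-2.96, 2.96], [-0.89, 2.26], [0.02, 2.5], [-1.34, 4.48], [0, 2.73], [-2.66, 2.66]. Speed limits (rad/s): [2.39, 2.39, 2.79, 3.14, 3.14, 3.14].

### API

Orientations are given as a unit quaternion [w, x, y, z].
In Python, from plant import manip gives the robot as it stands.
- The arm moves only by the tool step_arm, never from a script. Its argument "deltas" is one flat list of numbers, 7 for each row, row after row: the turn, a rotation vector about the world's x, y, z in rad, then the shift along the world's x, y, z in m, then the opening, from 0 (shut) to 1 (fully open). A call has 1 to 10 rows; each row shifts and turns the commanded pose from where the row before left it; what a row does not reach is not made up. A row lasts 1/10 s, in which the tool goes at most 50 mm and 8.59 degrees, less where a joint would pass 70% of its speed; a pose out of reach is approached as far as the arm can. A call with a gripper value outside its range is refused whole. The fingers move at their own pace and stop on an object; "newtons" is the grip in N (left out, the last holds). Time passes only in rows, so rows that do not move let the fingers close. It gives the time, the measured TCP pose, the force, the opening and the grip force at its end, in the units of the state.
- manip.read_state(): the state, without advancing time (a new reading comes with each control period).
- manip.read_camera(name): name is "side" or "top" or "wrist"; returns a dict with "frame" (480x640x3 uint8, blue, green, red), "K" (3x3 intrinsics, pixels), "eye" and "orientation" of the camera in the world; the wrist camera has in their place "T_tool_cam" (4x4, takes a point from camera to tool coordinates, whose origin is the TCP and whose axes are the flange's). Camera axes: x right, y down, z forward; pixel columns grow to the right and rows downward; lengths in m; the calibration is good to about 2 mm. A picture is of the moment at which its call begins: read the wrist's pose just before it. There is no depth.
- manip.job_done(): hands the job in; it is judged then, once.
The state is a dict: "time_s": time; "q": joint angles; "dq": joint speeds; "tau": joint torques, N m; "ee_pos": TCP position; "eef_rot": TCP orientation; "contact_force": force on the tool from outside, world axes, zero at the start; "ft_torque": the same for the moment, N m; "gripper_width": finger opening in m; "grip_force": force on a finger pad.
Only numpy, scipy, OpenCV 4.12 (cv2) and the standard library are available. Lean on these libraries where they do the work, as an engineer would, in place of code of your own. Each camera call takes 0.05 s, during which the arm holds its last target. There are 200 camera calls.

## Working session

There is one attempt and no reset: what is moved stays moved. The work goes in short steps, Python scripts to look and compute and a tool call to move; the robot and the scene stay as the last step left them, time stands still between calls to the robot, and variables do not carry over. Pictures are saved under pics/ and viewed, at most 16 in all, crops included, and the job is handed in when it is done.

Besides the shell and the picture viewer there is one more tool, called after "Request:" by a JSON object that holds its "method" and its "body", one argument or row to a line. step_arm: Moves the arm, as the interface text tells. Its arguments: {"type":"object","properties":{"deltas":{"type":"array"},"newtons":{"type":"number"}},"required":["deltas"]}

```bash
ls; mkdir -p pics; cat > h.py <<'E'
import numpy as np, cv2
from scipy.spatial.transform import Rotation as R
from plant import manip
def q2R(q): return R.from_quat([q[1],q[2],q[3],q[0]]).as_matrix()
def cam(n):
    s=manip.read_state(); c=manip.read_camera(n)
    if n=='wrist':
        T=np.array(c['T_tool_cam']); Rt=q2R(s['eef_rot'])
        c['e']=Rt@T[:3,3]+np.array(s['ee_pos']); c['R']=Rt@T[:3,:3]
    else:
        c['e']=np.array(c['eye']); o=np.array(c['orientation']); c['R']=q2R(o) if o.size==4 else o
    c['K']=np.array(c['K']); return c
def ray(c,u,v,z):
    d=c['R']@np.linalg.inv(c['K'])@np.array([u,v,1.]); return c['e']+d*(z-c['e'][2])/d[2]
def proj(c,p):
    q=c['K']@(c['R'].T@(np.array(p)-c['e'])); return q[:2]/q[2]
E
python3 - <<'E'
from h import *
for n in ['top','side','wrist']:
    c=cam(n); cv2.imwrite(f'pics/{n}0.png',c['frame']); print(n,c['e'].round(3),c['R'].round(3).tolist(),c['K'].tolist())
print(manip.read_state(), manip.grasp_offset)
E
```

```text
pics
top [ 0.317 -0.029  1.139] [[0.026, -0.98, 0.195], [-1.0, -0.029, -0.012], [0.018, -0.195, -0.981]] [[537.1383816622348, 0.0, 308.34026291218737], [0.0, 537.1383816622348, 233.34671153312837], [0.0, 0.0, 1.0]]
side [0.523 0.867 0.407] [[-1.0, 0.006, 0.004], [-0.002, 0.362, -0.932], [-0.007, -0.932, -0.362]] [[451.3958498008833, 0.0, 315.9245666250712], [0.0, 451.3958498008833, 241.00564992697167], [0.0, 0.0, 1.0]]
wrist [ 0.277 -0.537  0.384] [[0.352, -0.906, -0.236], [-0.936, -0.341, -0.089], [-0.0, 0.252, -0.968]] [[363.9843980119988, 0.0, 323.0115024256283], [0.0, 363.9843980119988, 234.2362003399375], [0.0, 0.0, 1.0]]
{'time_s': 0.15, 'q': array([-1.29638020e+00,  1.31048248e-01,  1.48901118e+00, -4.18344969e-05,
        1.52300814e+00, -8.53593564e-02]), 'dq': array([ 8.86573412e-05, -1.21612986e-03, -4.07453903e-03,  6.04445077e-04,
        3.35641590e-04,  1.18524948e-03]), 'tau': array([ 1.41218752e-03, -5.60476613e+01, -4.92334414e+01,  7.68725784e-02,
        3.04881250e-02, -8.18850822e-05]), 'ee_pos': array([ 0.21114741, -0.5611485 ,  0.21780211]), 'eef_rot': array([-7.32191611e-04,  9.83863335e-01,  1.78920076e-01, -9.04061018e-05]), 'contact_force': array([ 0.15008331, -0.09036712,  0.3128995 ]), 'ft_torque': array([ 0.02542538, -0.05316859,  0.00592754]), 'grip_force': 0.0, 'gripper_width': 0.09302570124704856} 0.0188
```

View pics/top0.png

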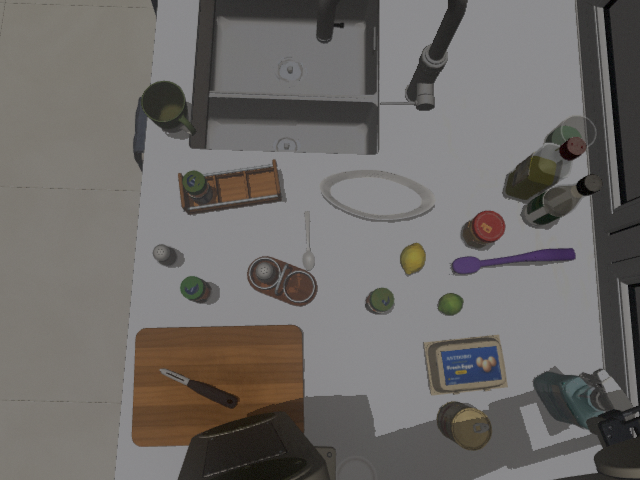

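View pics/side0.png

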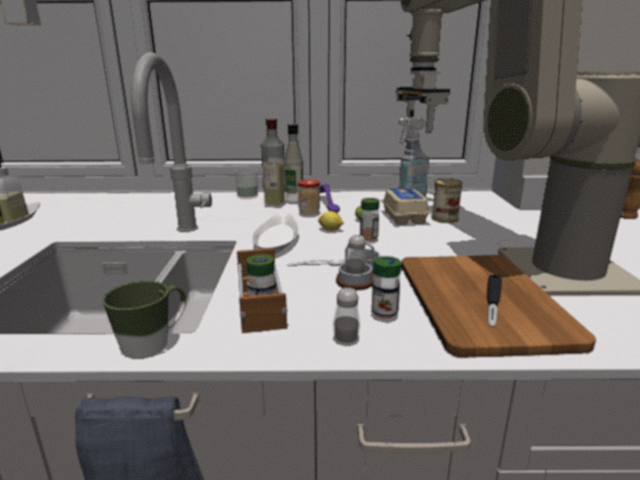

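The top view shows rack (230,188), cruet (282,281), dish (378,195), jars (195,289) and (380,300), shaker (164,255), lemon (413,258), lime (451,303). The arm shadows nothing needed. Next is an enlarged crop plus colour blobs.

```bash
python3 - <<'E'
from h import *
c=cam('top'); f=c['frame']
hsv=cv2.cvtColor(f,cv2.COLOR_BGR2HSV)
def blobs(m,z,name,lo=60):
    n,l,s,ce=cv2.connectedComponentsWithStats(m.astype(np.uint8))
    for i in range(1,n):
        if s[i,4]>lo and 130<ce[i][0]<500 and 150<ce[i][1]<330: print(name,ce[i].round(1),s[i].tolist(),ray(c,*ce[i],z)[:2].round(4))
H,S,V=cv2.split(hsv)
blobs((H>35)&(H<85)&(S>70),0.1,'green')
blobs((H>20)&(H<34)&(S>130)&(V>90),0.025,'yellow')
blobs((f.min(2)>165),0.03,'white',300)
for n,p,z in [('jarA',(195,287),.106),('jarB',(380,298),.106),('shaker',(162,252),.088),('lemon',(413,258),.025),('lime',(451,303),.022),('rack',(230,188),.04),('cruet',(282,281),.02),('dish',(378,195),.02),('ring-',(298,287),.032)]:
    print(n,ray(c,*p,z).round(3))
a=cv2.resize(f[150:315,130:330],None,fx=4,fy=3.6,interpolation=cv2.INTER_CUBIC)
a=cv2.resize(f[150:300,130:330],None,fx=4,fy=4,interpolation=cv2.INTER_CUBIC)
cv2.imwrite('pics/crop1.png',a)
E
```

```text
green [194.1 181.1] [183, 171, 22, 21, 255] [0.6239 0.1892]
green [191.4 286.5] [181, 277, 22, 22, 282] [0.4129 0.1802]
green [380.7 299.1] [372, 288, 21, 22, 211] [ 0.3987 -0.1853]
green [450.3 303.4] [438, 294, 25, 20, 369] [ 0.3939 -0.3201]
yellow [414.2 257.8] [405, 244, 20, 30, 385] [ 0.493  -0.2672]
jarA [0.412 0.172 0.106]
jarB [ 0.4   -0.183  0.106]
shaker [0.48  0.245 0.088]
lemon [ 0.492 -0.265  0.025]
lime [ 0.401 -0.343  0.022]
rack [0.629 0.125 0.04 ]
cruet [0.437 0.009 0.02 ]
dish [ 0.629 -0.192  0.02 ]
ring- [ 0.424 -0.025  0.032]
```

View pics/crop1.png

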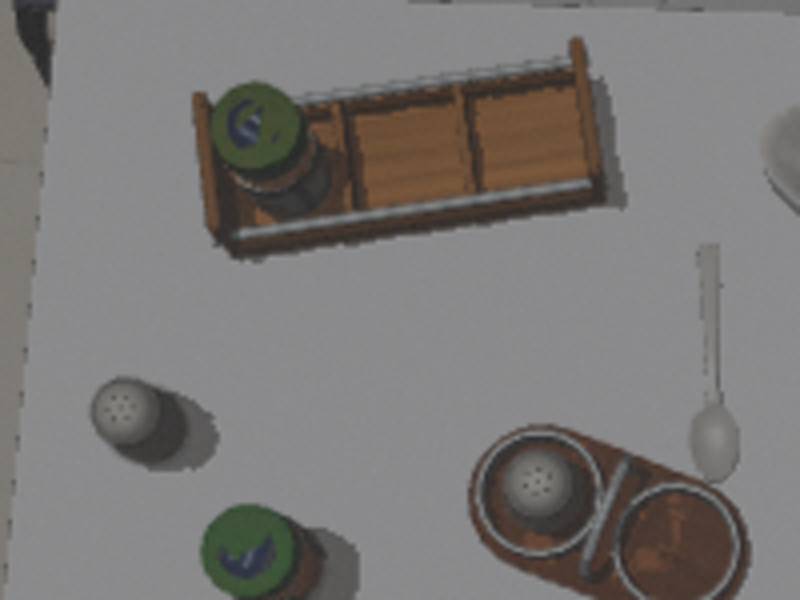

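```bash
cat > g.py <<'E'
from h import *
c=cam('top')
P=lambda u,v,z: ray(c,130+u/4,150+v/4,z)[:2].round(4)
for n,u,v,z in [('rfL',235,235,.039),('rfR',590,183,.039),('rbL',300,98,.039),('rbR',572,64,.039),('d1b',338,105,.036),('d1f',352,210,.036),('d2b',460,85,.036),('d2f',474,190,.036),('eRb',577,40,.066),('eRf',600,190,.066),('eLb',198,95,.066),('eLf',213,235,.066),
 ('ringE',680,545,.032),('ringH',540,492,.032),('jarA',248,550,.106),('jarH',256,125,.114),('shk',125,410,.088),('shkH',538,482,.098),('loopa',630,460,.07),('loopb',588,573,.07)]:
    print(n,P(u,v,z))
f=c['frame'];H,S,V=cv2.split(cv2.cvtColor(f,cv2.COLOR_BGR2HSV))
for n,m,z in [('lemon',(H>18)&(H<36)&(S>90),.025),('lime',(H>35)&(H<85)&(S>70),.022)]:
    k,l,s,ce=cv2.connectedComponentsWithStats(m.astype(np.uint8))
    for i in range(1,k):
        if s[i,4]>150 and 395<ce[i][0]<470 and 240<ce[i][1]<320:
            ct=cv2.findContours((l==i).astype(np.uint8),0,2)[0][0]; w=np.array([ray(c,*p[0],z)[:2] for p in ct])*1000
            (ctr,sz,a)=cv2.minAreaRect(w.astype(np.float32)); print(n,ctr,sz,a)
m=cv2.morphologyEx((cv2.absdiff(f,cv2.GaussianBlur(f,(0,0),1)).max(2)*0).astype(np.uint8),cv2.MORPH_OPEN,np.ones((3,3)))
b=cv2.resize(f[160:320,315:475],None,fx=3.7,fy=3.7,interpolation=cv2.INTER_CUBIC); cv2.imwrite('pics/crop2.png',b)
E
python3 g.py
```

```text
rfL [0.5813 0.2091]
rfR [0.6151 0.0241]
rbL [0.6571 0.1798]
rbR [0.6806 0.0362]
d1b [0.6548 0.16  ]
d1f [0.5974 0.1492]
d2b [0.6679 0.0957]
d2f [0.6102 0.0854]
eRb [0.6848 0.0325]
eRf [0.6042 0.0175]
eLb [0.6487 0.2275]
eLf [0.5744 0.2144]
ringE [ 0.4258 -0.0289]
ringH [0.4512 0.0442]
jarA [0.4105 0.1777]
jarH [0.6194 0.1863]
shk [0.4793 0.2463]
shkH [0.4481 0.041 ]
loopa [ 0.464  -0.0027]
loopb [0.4069 0.0162]
lemon (492.8759765625, -264.0808410644531) (53.914669036865234, 54.85054016113281) 26.378751754760742
lime (399.4643249511719, -342.6708984375) (41.93107986450195, 44.389739990234375) 62.16059494018555
```

View pics/crop2.png

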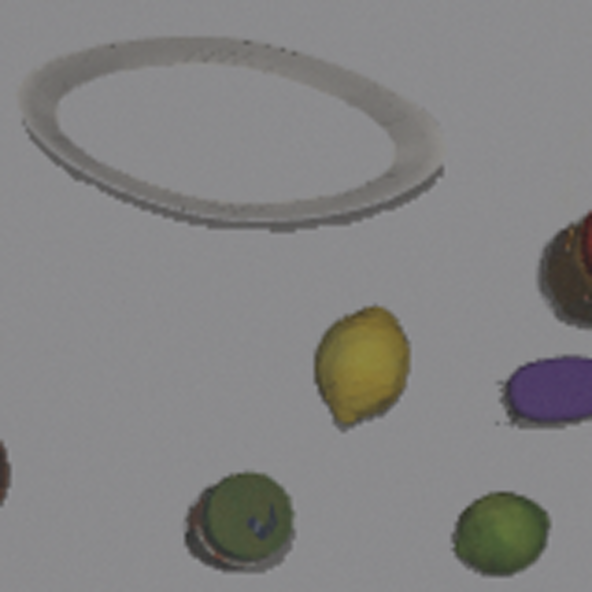

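Request:
{"method": "step_arm", "body": {
  "deltas": [0,0,0.13,0.04,0.045,0.01,1,0,0,0.13,0.04,0.045,0.01,1,0,0,0.13,0.03,0.045,0.01,1,0,0,0.13,0.03,0.045,0.01,1,0,0,0.13,0.03,0.045,0,1,0,0,0.13,0.02,0.045,0,1,0,0,0.13,0.02,0.045,0,1,0,0,0.13,0.02,0.045,0,1,0,0,0.13,0,0.045,0,1,0,0,0.13,0,0.045,0,1],
  "newtons": 15
}}

```text
time_s: 1.25
ee_pos: [0.4191, -0.1375, 0.2531]
eef_rot: [-0.0, 0.673, 0.74, 0.0]
contact_force: [0.4, 0.7, -0.1]
gripper_width: 0.0931
grip_force: 0.0
```

Request:
{"method": "step_arm", "body": {
  "deltas": [0,0,0.045,0,0.045,0,1,0,0,0.044,0,0.045,0,1,0,0,0,0,0.045,0,1,0,0,0,0,0.045,0,1,0,0,0,0,0.045,0,1,0,0,0,-0.004,0.045,0,1,0,0,0,-0.0045,0.045,0,1,0,0,0,0,0,0,1]
}}

```text
time_s: 2.05
ee_pos: [0.4093, 0.1803, 0.2531]
eef_rot: [-0.001, 0.639, 0.769, 0.001]
contact_force: [-0.3, 0.4, -1.0]
gripper_width: 0.0928
grip_force: 0.0
```

```bash
python3 - <<'E'
from h import *
s=manip.read_state();print(s['ee_pos'],s['q'].round(3))
c=cam('wrist');cv2.imwrite('pics/w1.png',c['frame'])
print('pred cap',proj(c,[.4105,.1777,.106]),'bay0',proj(c,[.631,.122,.008]),'bay-',proj(c,[.643,.058,.008]),'ringE',proj(c,[.4258,-.0289,.032]))
t=cam('top');print('jarB',ray(t,382.6,299.7,.106))
H,S,V=cv2.split(cv2.cvtColor(c['frame'],cv2.COLOR_BGR2HSV))
k,l,st,ce=cv2.connectedComponentsWithStats(((H>35)&(H<85)&(S>70)).astype(np.uint8))
for i in range(1,k):
    if st[i,4]>300: print(ce[i],st[i],ray(c,*ce[i],.1))
E
```

```text
[0.40928052 0.18030539 0.25312722] [ 0.299 -0.306  1.837  0.002  1.611  0.115]
pred cap [322.91615893 223.93837531] bay0 [493.71459735 282.48184874] bay- [487.65052475 330.98234514] ringE [304.29410006 374.5901359 ]
jarB [ 0.39710902 -0.18807898  0.106     ]
[324.8070396  218.98114393] [ 300  195   48   51 1591] [0.41158241 0.18113914 0.1       ]
[550.71290944 253.10597303] [ 521  227   63   53 2076] [0.62164114 0.18768016 0.1       ]
```

View pics/w1.png

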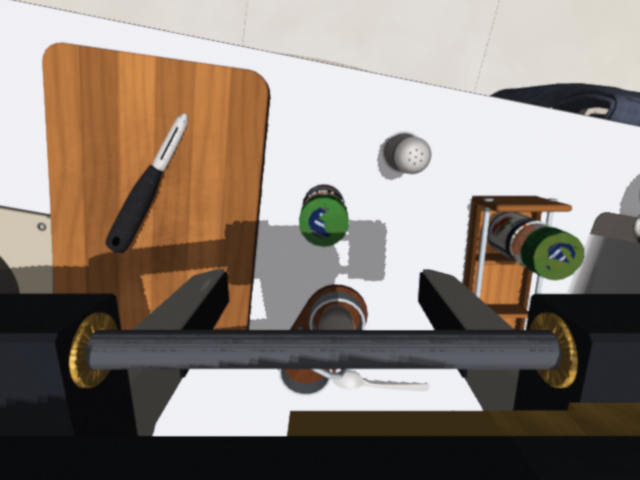

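Request:
{"method": "step_arm", "body": {
  "deltas": [0,0,0,0.002,-0.001,-0.04,1,0,0,0,0,0,-0.04,1,0,0,0,0,0,-0.04,1,0,0,0,0,0,-0.04,1,0,0,0,0,0,-0.03,1,0,0,0,0,0,-0.017,1,0,0,0,0,0,0,0.3,0,0,0,0,0,0,0.3,0,0,0,0,0,0,0.3,0,0,0,0,0,0,0.3],
  "newtons": 20
}}

```text
time_s: 3.15
ee_pos: [0.414, 0.1747, 0.0478]
eef_rot: [0.001, 0.642, 0.767, 0.001]
contact_force: [1.0, -0.3, 0.7]
gripper_width: 0.0658
grip_force: 0.0
```

Request:
{"method": "step_arm", "body": {
  "deltas": [0,0,0,0,0.001,0,0.3,0,0,0,0,0,0,0.3,0,0,0,0,0,0,0.3,0,0,0,0,0,0,0.3,0,0,0,0,0,0,0.3]
}}

```text
time_s: 3.65
ee_pos: [0.4128, 0.1758, 0.0466]
eef_rot: [0.0, 0.641, 0.767, 0.0]
contact_force: [-1.2, -0.7, 5.0]
gripper_width: 0.0452
grip_force: 20.0
```

Request:
{"method": "step_arm", "body": {
  "deltas": [0,0,0,0,0,0.03,0.3,0,0,0,0,0,0.045,0.3,0,0,0,0,0,0.045,0.3,0,0,0,0.03,-0.015,0.01,0.3,0,0,0,0.04,-0.021,0,0.3,0,0,0,0.04,-0.021,0,0.3,0,0,0,0.04,-0.021,0,0.3,0,0,0,0.04,-0.021,0,0.3,0,0,0,0.03,-0.015,0,0.3,0,0,0,0.01,-0.005,0,0.3]
}}

```text
time_s: 4.65
ee_pos: [0.6443, 0.0545, 0.1748]
eef_rot: [-0.0, 0.642, 0.766, -0.001]
contact_force: [-1.2, 0.2, -0.7]
gripper_width: 0.0451
grip_force: 20.0
```

```bash
python3 - <<'E'
from h import *
s=manip.read_state();print(s['ee_pos'],s['gripper_width'],s['grip_force'])
c=cam('top');b=cv2.resize(c['frame'][130:260,160:330],None,fx=3.5,fy=3.5,interpolation=cv2.INTER_CUBIC)
d=cam('wrist')['frame']; d=cv2.resize(d,(427,320))
w=np.zeros((455,1030,3),np.uint8); w[:455,:595]=b; w[:320,600:1027]=d; w=cv2.resize(w,(800,353)); cv2.imwrite('pics/p3.png',w)
E
```

```text
[0.64429785 0.05445591 0.17478475] 0.045137166445363065 19.96041740407236
```

View pics/p3.png

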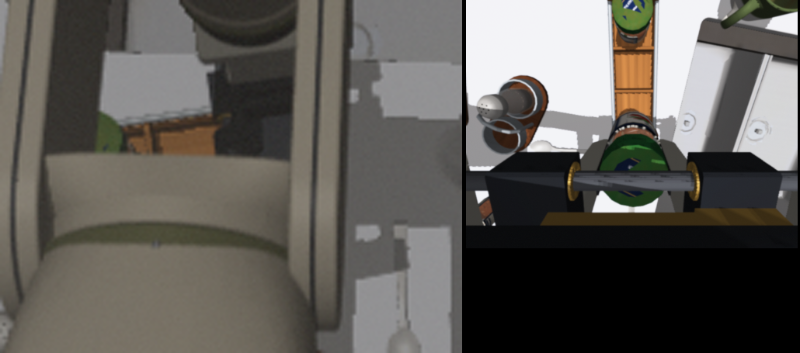

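The wrist view shows the jar in the gripper lined up with the rack's rails. I'll lower it.

Request:
{"method": "step_arm", "body": {
  "deltas": [0,0,0,-0.001,0.003,-0.03,0.3,0,0,0,0,0,-0.03,0.3,0,0,0,0,0,-0.025,0.3,0,0,0,0,0,-0.015,0.3,0,0,0,0,0,-0.01,0.3,0,0,0,0,0,-0.005,0.3,0,0,0,0,0,-0.002,0.3,0,0,0,0,0,0,0.3]
}}

```text
time_s: 5.55
ee_pos: [0.6422, 0.0596, 0.0602]
eef_rot: [0.001, 0.641, 0.767, 0.0]
contact_force: [-0.4, -0.1, -1.2]
gripper_width: 0.0449
grip_force: 20.0
```

Request:
{"method": "step_arm", "body": {
  "deltas": [0,0,0,0,0,-0.0015,0.3,0,0,0,0,0,-0.0015,0.3,0,0,0,0,0,0,0.3]
}}

```text
time_s: 5.85
ee_pos: [0.6417, 0.0595, 0.0564]
eef_rot: [0.0, 0.642, 0.767, 0.0]
contact_force: [-1.2, 0.3, -1.6]
gripper_width: 0.0454
grip_force: 20.0
```

Request:
{"method": "step_arm", "body": {
  "deltas": [0,0,0,0,0,-0.0015,0.3,0,0,0,0,0,0,0.3]
}}

```text
time_s: 6.05
ee_pos: [0.6417, 0.0596, 0.0547]
eef_rot: [0.0, 0.641, 0.767, 0.0]
contact_force: [-0.2, 0.0, -1.0]
gripper_width: 0.0449
grip_force: 20.0
```

Request:
{"method": "step_arm", "body": {
  "deltas": [0,0,0,0,0,-0.001,0.3,0,0,0,0,0,-0.001,0.3,0,0,0,0,0,0,0.3]
}}

```text
time_s: 6.35
ee_pos: [0.6418, 0.0595, 0.0546]
eef_rot: [0.0, 0.641, 0.767, 0.0]
contact_force: [-6.3, -1.0, 13.5]
gripper_width: 0.0452
grip_force: 20.0
```

Contact: the jar is on the bay floor. I'll release and rise.

Request:
{"method": "step_arm", "body": {
  "deltas": [0,0,0,0,0,0.001,0.3,0,0,0,0,0,0,0.7,0,0,0,0,0,0,0.8,0,0,0,0,0,0,0.8,0,0,0,0,0,0,0.8,0,0,0,0,0,0.03,0.8,0,0,0,0,0,0.045,0.8,0,0,0,0,0,0.045,1,0,0,0,0,0,0.045,1]
}}

```text
time_s: 7.25
ee_pos: [0.6412, 0.0596, 0.2201]
eef_rot: [-0.0, 0.641, 0.767, -0.0]
contact_force: [1.1, 1.1, -0.5]
gripper_width: 0.0858
grip_force: 0.0
```

```bash
python3 - <<'E'
from h import *
s=manip.read_state();print(s['ee_pos'],s['gripper_width'])
c=cam('wrist');H,S,V=cv2.split(cv2.cvtColor(c['frame'],cv2.COLOR_BGR2HSV))
k,l,st,ce=cv2.connectedComponentsWithStats(((H>35)&(H<85)&(S>70)).astype(np.uint8))
for i in range(1,k):
    if st[i,4]>300: print(ce[i],st[i],ray(c,*ce[i],.11))
cv2.imwrite('pics/w4.png',c['frame'])
E
```

```text
[0.64123142 0.05957793 0.22012457] 0.08577555908003497
[557.57523444  30.4043052 ] [ 473    0  167   73 4692] [0.77490514 0.22738603 0.11      ]
[324.83222539  48.25292814] [ 292    9   66   76 3159] [0.62013046 0.18821448 0.11      ]
[325.0207231  224.66710758] [ 295  196   58   60 2268] [0.64265532 0.06486762 0.11      ]
```

View pics/w4.png

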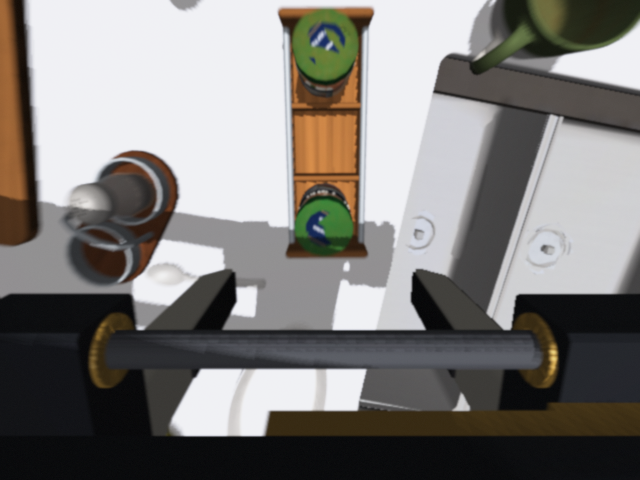

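Request:
{"method": "step_arm", "body": {
  "deltas": [0,0,0,-0.0305,-0.031,0,1,0,0,0,-0.0305,-0.031,0,1,0,0,0,-0.0305,-0.031,0,1,0,0,0,-0.0305,-0.031,0,1,0,0,0,-0.0305,-0.031,0,1,0,0,0,-0.0305,-0.031,0,1,0,0,0,-0.0305,-0.031,0,1,0,0,0,-0.0305,-0.0305,0,1,0,0,0,0,0,0,1]
}}

```text
time_s: 8.2
ee_pos: [0.3949, -0.191, 0.2186]
eef_rot: [0.0, 0.643, 0.766, -0.001]
contact_force: [0.1, 0.1, -0.3]
gripper_width: 0.0931
grip_force: 0.0
```

```bash
python3 - <<'E'
from h import *
s=manip.read_state();print(s['ee_pos'],s['gripper_width'])
c=cam('wrist');H,S,V=cv2.split(cv2.cvtColor(c['frame'],cv2.COLOR_BGR2HSV))
k,l,st,ce=cv2.connectedComponentsWithStats(((H>35)&(H<85)&(S>70)).astype(np.uint8))
for i in range(1,k):
    if st[i,4]>300: print(ce[i],st[i],ray(c,*ce[i],.103))
E
```

```text
[ 0.39485644 -0.19100537  0.21862985] 0.09309272748417631
[329.02254283 221.83814247] [ 301  194   56   58 2218] [ 0.39927828 -0.18434589  0.103     ]
```

Request:
{"method": "step_arm", "body": {
  "deltas": [0,0,0,0.001,0.003,-0.04,1,0,0,0,0,0,-0.04,1,0,0,0,0,0,-0.04,1,0,0,0,0,0,-0.035,1,0,0,0,0,0,-0.018,1,0,0,0,0,0,0,0.3,0,0,0,0,0,0,0.3,0,0,0,0,0,0,0.3,0,0,0,0,0,0,0.3,0,0,0,0,0,0,0.3]
}}

```text
time_s: 9.25
ee_pos: [0.3995, -0.1854, 0.0469]
eef_rot: [0.001, 0.641, 0.767, 0.0]
contact_force: [-0.6, -0.9, 0.5]
gripper_width: 0.0578
grip_force: 0.0
```

Request:
{"method": "step_arm", "body": {
  "deltas": [0,0,0,0,0,0,0.3,0,0,0,0,0,0,0.3,0,0,0,0,0,0,0.3]
}}

```text
time_s: 9.55
ee_pos: [0.3989, -0.1852, 0.0462]
eef_rot: [0.0, 0.642, 0.767, 0.0]
contact_force: [-1.2, 0.7, 3.9]
gripper_width: 0.045
grip_force: 20.0
```

Request:
{"method": "step_arm", "body": {
  "deltas": [0,0,0,0,0,0.045,0.3,0,0,0,0,0,0.048,0.3,0,0,0,0.01,0.012,0.045,0.3,0,0,0,0.029,0.038,0.012,0.3,0,0,0,0.029,0.038,0,0.3,0,0,0,0.029,0.038,0,0.3,0,0,0,0.029,0.038,0,0.3,0,0,0,0.029,0.038,0,0.3,0,0,0,0.029,0.038,0,0.3,0,0,0,0.029,0.038,0,0.3]
}}

```text
time_s: 10.55
ee_pos: [0.6122, 0.0949, 0.195]
eef_rot: [-0.0, 0.641, 0.767, -0.0]
contact_force: [-0.1, -1.4, -1.5]
gripper_width: 0.0449
grip_force: 20.0
```

Request:
{"method": "step_arm", "body": {
  "deltas": [0,0,0,0.019,0.029,0,0.3,0,0,0,0,0,0,0.3]
}}

```text
time_s: 10.75
ee_pos: [0.6313, 0.126, 0.194]
eef_rot: [-0.001, 0.64, 0.768, -0.0]
contact_force: [-1.2, -0.4, -1.7]
gripper_width: 0.0449
grip_force: 20.0
```

```bash
python3 - <<'E'
from h import *
s=manip.read_state();print(s['ee_pos'],s['gripper_width'],s['grip_force'])
c=cam('wrist');cv2.imwrite('pics/w5.png',c['frame']);print(proj(c,[.631,.122,.008]))
E
```

```text
[0.63134704 0.12604474 0.19398997] 0.04494553497348484 19.989685777109116
[321.35641417 216.15230406]
```

View pics/w5.png

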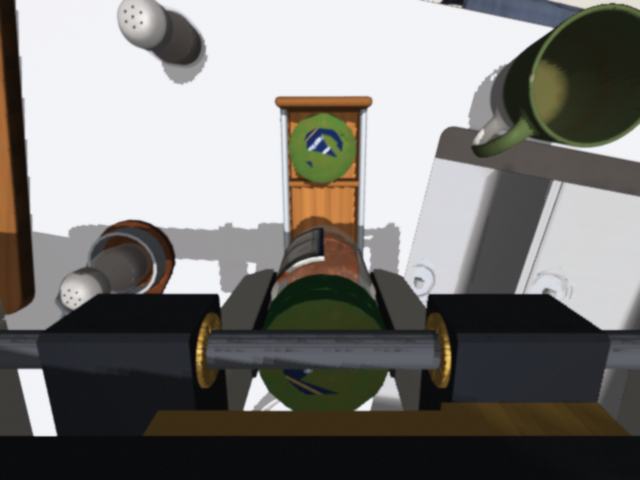

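The held jar is centred between the rails, with divider 1 visible at row 183. I'll lower it.

Request:
{"method": "step_arm", "body": {
  "deltas": [0,0,0,0,-0.002,-0.04,0.3,0,0,0,0,0,-0.035,0.3,0,0,0,0,0,-0.03,0.3,0,0,0,0,0,-0.015,0.3,0,0,0,0,0,-0.01,0.3,0,0,0,0,0,-0.005,0.3,0,0,0,0,0,0,0.3]
}}

```text
time_s: 11.5
ee_pos: [0.631, 0.1198, 0.0613]
eef_rot: [0.0, 0.642, 0.767, 0.0]
contact_force: [-0.9, 1.0, -1.7]
gripper_width: 0.0452
grip_force: 20.0
```

Request:
{"method": "step_arm", "body": {
  "deltas": [0,0,0,0,0.001,-0.002,0.3,0,0,0,0,0,-0.002,0.3,0,0,0,0,0,-0.001,0.3,0,0,0,0,0,0,0.3]
}}

```text
time_s: 11.9
ee_pos: [0.6307, 0.121, 0.0559]
eef_rot: [0.0, 0.641, 0.767, 0.0]
contact_force: [0.3, -0.9, -1.3]
gripper_width: 0.0451
grip_force: 20.0
```

Request:
{"method": "step_arm", "body": {
  "deltas": [0,0,0,0,0,-0.001,0.3,0,0,0,0,0,-0.001,0.3,0,0,0,0,0,0,0.3]
}}

```text
time_s: 12.2
ee_pos: [0.6308, 0.1211, 0.0542]
eef_rot: [0.0, 0.641, 0.767, 0.0]
contact_force: [-1.2, 0.0, 2.1]
gripper_width: 0.0452
grip_force: 20.0
```

Request:
{"method": "step_arm", "body": {
  "deltas": [0,0,0,0,0,0,0.8,0,0,0,0,0,0,0.8,0,0,0,0,0,0,0.8,0,0,0,0,0,0,0.8,0,0,0,0,0,0.03,0.8,0,0,0,0,0,0.045,0.8,0,0,0,0,0,0.045,1,0,0,0,0,0,0.04,1]
}}

```text
time_s: 13.0
ee_pos: [0.6307, 0.1211, 0.2161]
eef_rot: [0.0, 0.641, 0.767, 0.0]
contact_force: [0.6, 0.8, -1.2]
gripper_width: 0.0858
grip_force: 0.0
```

Request:
{"method": "step_arm", "body": {
  "deltas": [0,0,-0.13,-0.038,0.031,0,1,0,0,-0.13,-0.038,0.031,0,1,0,0,-0.13,-0.038,0.031,0,1,0,0,-0.128,-0.038,0.031,0,1,0,0,0,0,0,0,1]
}}

```text
time_s: 13.5
ee_pos: [0.4747, 0.2485, 0.2138]
eef_rot: [-0.001, 0.817, 0.577, -0.0]
contact_force: [-0.2, 1.0, 0.6]
gripper_width: 0.093
grip_force: 0.0
```

```bash
python3 - <<'E'
from h import *
s=manip.read_state();print(s['ee_pos'],s['eef_rot'],s['q'])
c=cam('wrist');cv2.imwrite('pics/w6.png',c['frame']);print(proj(c,[.479,.246,.09]))
H,S,V=cv2.split(cv2.cvtColor(c['frame'],cv2.COLOR_BGR2HSV))
k,l,st,ce=cv2.connectedComponentsWithStats(((H>35)&(H<85)&(S>70)).astype(np.uint8))
for i in range(1,k):
    if st[i,4]>300: print(ce[i],st[i],ray(c,*ce[i],.11))
E
```

```text
[0.47469357 0.24849125 0.21383225] [-9.53291935e-04  8.17024216e-01  5.76602565e-01 -6.72111643e-05] [ 0.38525598 -0.04079764  1.67329106  0.00182954  1.50966361  0.72681086]
[328.1099829  228.49089613]
[632.73639661  77.64449819] [623  41  17  71 827] [0.71367827 0.28136551 0.11      ]
[521.43336984 240.97517342] [ 488  211   70   61 2739] [0.61742562 0.19151137 0.11      ]
[540.61881188 295.4339934 ] [521 282  53  42 606] [0.62259906 0.14156767 0.11      ]
```

View pics/w6.png

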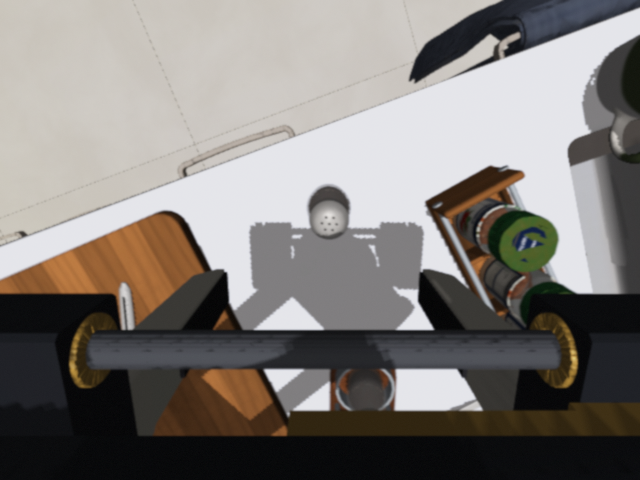

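Shaker top at (330,221), centred and a few px up from the prediction; the board is clear of the fingers.

Request:
{"method": "step_arm", "body": {
  "deltas": [0,0,0,0.002,0.003,-0.045,1,0,0,0,0,0,-0.045,1,0,0,0,0,0,-0.04,1,0,0,0,0,0,-0.035,1,0,0,0,0,0,-0.018,1,0,0,0,0,0,0,0.3,0,0,0,0,0,0,0.3,0,0,0,0,0,0,0.3,0,0,0,0,0,0,0.3,0,0,0,0,0,0,0.3],
  "newtons": 15
}}

```text
time_s: 14.55
ee_pos: [0.4817, 0.2484, 0.0321]
eef_rot: [0.0, 0.817, 0.577, 0.001]
contact_force: [0.8, 1.1, 0.4]
gripper_width: 0.0577
grip_force: 0.0
```

Request:
{"method": "step_arm", "body": {
  "deltas": [0,0,0,0,0,0,0.3,0,0,0,0,0,0,0.3,0,0,0,0,0,0,0.3,0,0,0,0,0,0,0.3]
}}

```text
time_s: 14.95
ee_pos: [0.4807, 0.2483, 0.0311]
eef_rot: [-0.0, 0.817, 0.577, 0.0]
contact_force: [-1.5, 0.5, 3.1]
gripper_width: 0.0411
grip_force: 15.1
```

Request:
{"method": "step_arm", "body": {
  "deltas": [0,0,0,0,0,0.045,0.3,0,0,0,0,0,0.048,0.3,0,0,0,0,0,0.046,0.3,0,0,0,-0.009,-0.046,0,0.3,0,0,0,-0.009,-0.046,0,0.3,0,0,0,-0.009,-0.046,0,0.3,0,0,0,-0.009,-0.046,0,0.3,0,0,0,-0.009,-0.046,0,0.3,0,0,0,-0.009,-0.046,0,0.3,0,0,0,0,0,0,0.3]
}}

```text
time_s: 15.95
ee_pos: [0.4254, -0.0328, 0.1694]
eef_rot: [0.001, 0.818, 0.575, -0.001]
contact_force: [-0.2, 0.5, -0.9]
gripper_width: 0.0405
grip_force: 14.7
```

```bash
python3 - <<'E'
from h import *
s=manip.read_state();print(s['ee_pos'],s['eef_rot'],s['gripper_width'],s['grip_force'])
c=cam('wrist');print(proj(c,[.4258,-.0289,.032]),proj(c,[.4512,.0442,.032]))
d=cv2.resize(cam('side')['frame'][150:310,290:450],None,fx=3,fy=3)
w=np.zeros((480,1130,3),np.uint8); w[:,:640]=c['frame']; w[:,650:]=d
cv2.imwrite('pics/w7.png',cv2.resize(w,(800,340)))
E
```

```text
[ 0.42540187 -0.03283381  0.16942228] [ 6.99085065e-04  8.18346377e-01  5.74724266e-01 -8.58108803e-04] 0.040521519619561 14.745610946119996
[320.78067129 218.82136649] [319.49983601 124.09227939]
```

View pics/w7.png

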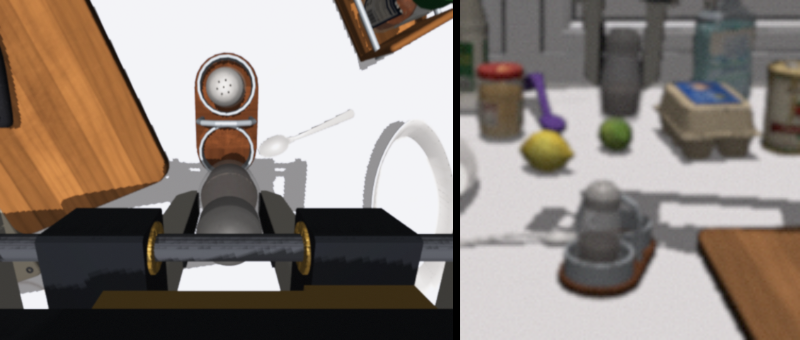

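The held shaker is upright and centred on the empty ring (col ~320). I'll lower it.

Request:
{"method": "step_arm", "body": {
  "deltas": [0,0,0,0,0.001,-0.04,0.3,0,0,0,0,0,-0.035,0.3,0,0,0,0,0,-0.025,0.3,0,0,0,0,0,-0.015,0.3,0,0,0,0,0,-0.008,0.3,0,0,0,0,0,0,0.3]
}}

```text
time_s: 16.65
ee_pos: [0.4258, -0.0256, 0.0456]
eef_rot: [-0.001, 0.816, 0.578, -0.001]
contact_force: [0.2, -0.4, -0.2]
gripper_width: 0.0406
grip_force: 14.7
```

Request:
{"method": "step_arm", "body": {
  "deltas": [0,0,0,0,0,-0.002,0.3,0,0,0,0,0,-0.001,0.3,0,0,0,0,0,-0.001,0.3,0,0,0,0,0,0,0.3]
}}

```text
time_s: 17.05
ee_pos: [0.427, -0.027, 0.0432]
eef_rot: [0.0, 0.817, 0.577, 0.0]
contact_force: [0.1, 0.7, -1.5]
gripper_width: 0.0406
grip_force: 14.7
```

Request:
{"method": "step_arm", "body": {
  "deltas": [0,0,0,0,0,-0.001,0.3,0,0,0,0,0,-0.001,0.3,0,0,0,0,0,0,0.3]
}}

```text
time_s: 17.35
ee_pos: [0.4269, -0.0269, 0.0411]
eef_rot: [0.0, 0.817, 0.577, 0.0]
contact_force: [-0.5, 1.7, 2.8]
gripper_width: 0.0405
grip_force: 15.0
```

Request:
{"method": "step_arm", "body": {
  "deltas": [0,0,0,0,0,0,0.8,0,0,0,0,0,0,0.8,0,0,0,0,0,0,0.8,0,0,0,0,0,0,0.8,0,0,0,0,0,0.03,0.8,0,0,0,0,0,0.045,0.8,0,0,0,0,0,0.045,1,0,0,0,0,0,0.045,1]
}}

```text
time_s: 18.15
ee_pos: [0.4261, -0.0269, 0.2073]
eef_rot: [-0.0, 0.817, 0.577, -0.0]
contact_force: [1.0, -0.8, 0.3]
gripper_width: 0.086
grip_force: 0.0
```

Request:
{"method": "step_arm", "body": {
  "deltas": [0,0,-0.14,0.011,-0.04,0,1,0,0,-0.14,0.011,-0.04,0,1,0,0,-0.14,0.011,-0.04,0,1,0,0,-0.14,0.011,-0.04,0,1,0,0,-0.14,0.011,-0.04,0,1,0,0,-0.14,0.011,-0.04,0,1,0,0,-0.14,0,0,0,1,0,0,-0.14,0,0,0,1,0,0,-0.14,0,0,0,1,0,0,-0.14,0,0,0,1]
}}

```text
time_s: 19.15
ee_pos: [0.4924, -0.2671, 0.2053]
eef_rot: [-0.0, 0.996, -0.088, -0.0]
contact_force: [-1.0, -0.1, 1.0]
gripper_width: 0.0934
grip_force: 0.0
```

Request:
{"method": "step_arm", "body": {
  "deltas": [0,0,-0.136,0,0,0,1,0,0,0,0,0,0,1]
}}

```text
time_s: 19.35
ee_pos: [0.4925, -0.2669, 0.2055]
eef_rot: [-0.0, 0.988, -0.153, -0.0]
contact_force: [0.3, -0.3, 0.1]
gripper_width: 0.093
grip_force: 0.0
```

```bash
python3 - <<'E'
from h import *
s=manip.read_state();print(s['ee_pos'],s['eef_rot'],s['q'].round(2))
c=cam('wrist');f=c['frame'];H,S,V=cv2.split(cv2.cvtColor(f,cv2.COLOR_BGR2HSV))
for n,m,z in [('lemon',(H>18)&(H<34)&(S>110)&(V>80),.025),('lime',(H>33)&(H<85)&(S>90),.022)]:
    k,l,st,ce=cv2.connectedComponentsWithStats(m.astype(np.uint8))
    for i in range(1,k):
        if st[i,4]>600:
            ct=max(cv2.findContours((l==i).astype(np.uint8),0,2)[0],key=len); w=np.array([ray(c,*p[0],z)[:2] for p in ct])*1000
            print(n,ce[i],st[i],cv2.fitEllipse(w.astype(np.float32)),cv2.minAreaRect(w.astype(np.float32)))
t=cam('top')
print('tips',ray(t,320.4,187,.034),ray(t,434.7,204.6,.034))
w=np.zeros((480,1290,3),np.uint8); w[:,:640]=f; w[:,650:]=t['frame']
cv2.imwrite('pics/w8.png',cv2.resize(w,(800,298)))
E
```

```text
[ 0.49249218 -0.26694651  0.20545039] [-5.58971432e-05  9.88201434e-01 -1.53159674e-01 -1.91125672e-04] [-0.59  0.03  1.62 -0.    1.49  1.29]
lemon [321.27629911 215.77144064] [ 297  181   49   70 2367] ((491.1627502441406, -264.8279113769531), (44.2644157409668, 65.0999984741211), 70.4014663696289) ((490.7197265625, -264.8645935058594), (50.49908447265625, 59.39759826660156), 35.20855712890625)
lime [415.55666364 274.5294651 ] [ 398  256   47   44 1103] ((400.94183349609375, -339.77392578125), (40.8172492980957, 50.67679977416992), 19.2884464263916) ((402.8285217285156, -338.9784851074219), (37.949432373046875, 53.02463150024414), 34.095401763916016)
tips [ 0.63858219 -0.06637352  0.034     ] [ 0.60724735 -0.31057114  0.034     ]
```

View pics/w8.png

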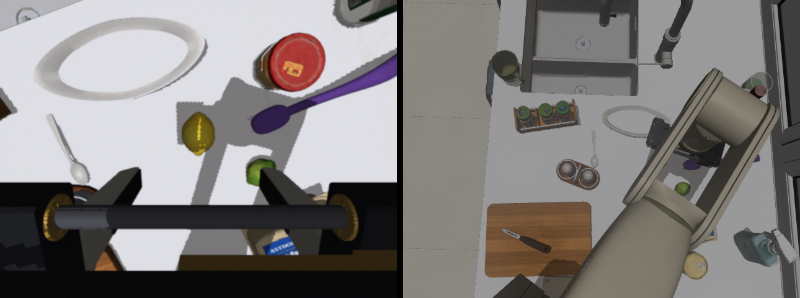

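Wrist picture: lemon's long axis is vertical in the image at (321,216), with the fingers clear of the purple spoon and the lime. Top view: three jars in the rack and two shakers in the stand.

Request:
{"method": "step_arm", "body": {
  "deltas": [0,0,0,-0.001,0.002,-0.045,0.9,0,0,0,0,0,-0.045,0.9,0,0,0,0,0,-0.045,0.9,0,0,0,0,0,-0.035,0.9,0,0,0,0,0,-0.018,0.9,0,0,0,0,0,-0.005,0.4,0,0,0,0,0,0,0.4,0,0,0,0,0,0,0.4,0,0,0,0,0,0,0.4,0,0,0,0,0,0,0.4],
  "newtons": 12
}}

```text
time_s: 20.45
ee_pos: [0.4928, -0.2656, 0.0145]
eef_rot: [0.0, 0.988, -0.152, 0.001]
contact_force: [-0.2, 0.5, 4.3]
gripper_width: 0.0508
grip_force: 12.0
```

Request:
{"method": "step_arm", "body": {
  "deltas": [0,0,0,0,0,0,0.4,0,0,0,0,0,0,0.4]
}}

```text
time_s: 20.65
ee_pos: [0.4929, -0.2656, 0.0144]
eef_rot: [0.0, 0.988, -0.152, 0.001]
contact_force: [0.1, 1.3, 6.2]
gripper_width: 0.0509
grip_force: 12.0
```

```bash
python3 - <<'E'
from h import *
c=cam('side')
for p in [(190,228),(148,160)]: print(ray(c,*p,0))
t=cam('top'); print(ray(t,425,103,0.05))
E
```

```text
[ 8.69024889e-01 -2.86761741e-01  5.55111512e-17]
[ 1.32004768 -1.25224371  0.        ]
[ 0.83093992 -0.28988372  0.05      ]
```

Request:
{"method": "step_arm", "body": {
  "deltas": [0,0,0,0,0,0.03,0.4,0,0,0,0,0,0.04,0.4,0,0,0.1336,0,0,0.04,0.4,0,0,0.1336,0.01,0.01,0.02,0.4,0,0,0.1336,0.02,0.015,0,0.4,0,0,0.1336,0.02,0.015,0,0.4,0,0,0.1336,0.02,0.015,0,0.4,0,0,0.1336,0.02,0.015,0,0.4,0,0,0.1336,0.02,0.015,0,0.4,0,0,0.1336,0.02,0.015,0,0.4]
}}

```text
time_s: 21.75
ee_pos: [0.6223, -0.1643, 0.1429]
eef_rot: [0.0, 0.927, 0.375, 0.0]
contact_force: [-0.4, 1.1, -0.7]
gripper_width: 0.0507
grip_force: 12.0
```

Request:
{"method": "step_arm", "body": {
  "deltas": [0,0,0.1336,0.005,0.0145,0,0.4,0,0,0.1336,0,0,0,0.4,0,0,0.1336,0,0,0,0.4,0,0,0.1336,0,0,0,0.4,0,0,0.1336,0,0,0,0.4,0,0,0,0,0,0,0.4]
}}

```text
time_s: 22.35
ee_pos: [0.6265, -0.1504, 0.1428]
eef_rot: [0.0, 0.754, 0.657, -0.0]
contact_force: [0.6, -0.4, -1.4]
gripper_width: 0.0507
grip_force: 12.0
```

```bash
python3 - <<'E'
from h import *
s=manip.read_state();print(s['ee_pos'],s['eef_rot'],s['gripper_width'])
c=cam('wrist');f=c['frame'].copy()
ey=np.array([.127,.992,0]);o=np.array([.623,-.1885,0.0])
for d,z in [(0,.01),(.1265,.034),(-.1265,.034),(.038,.01),(-.036,.01)]:
    p=proj(c,o+d*ey+[0,0,z]); print(d,p.round()); cv2.circle(f,tuple(int(v) for v in p),3,(0,0,255),-1)
cv2.imwrite('pics/w9.png',f)
E
```

```text
[ 0.62650002 -0.1504031   0.14278023] [ 5.26903858e-06  7.53780549e-01  6.57126227e-01 -7.21002619e-05] 0.05072225354022329
0 [324. 267.]
0.1265 [323. 112.]
-0.1265 [325. 410.]
0.038 [324. 225.]
-0.036 [324. 305.]
```

View pics/w9.png

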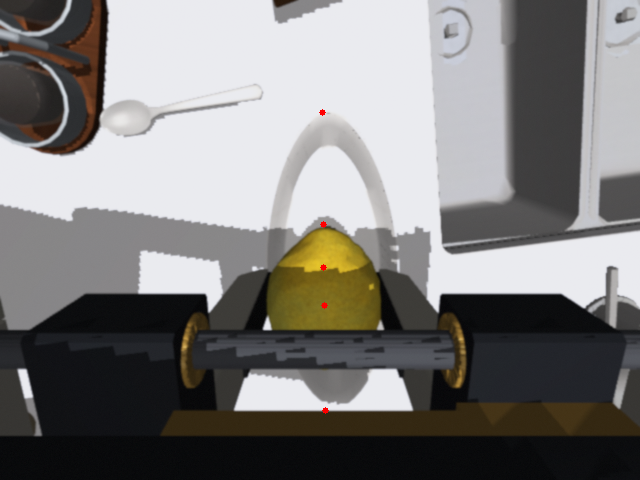

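Dish axis appears at col ~331 while the lemon is at ~324, so I'll shift +5 mm in x and lower it.

Request:
{"method": "step_arm", "body": {
  "deltas": [0,0,0,0.005,0,-0.035,0.4,0,0,0,0,0,-0.035,0.4,0,0,0,0,0,-0.025,0.4,0,0,0,0,0,-0.013,0.4,0,0,0,0,0,-0.005,0.4,0,0,0,0,0,0,0.4]
}}

```text
time_s: 23.0
ee_pos: [0.6317, -0.1505, 0.0299]
eef_rot: [-0.0, 0.755, 0.656, -0.0]
contact_force: [-0.6, -0.2, -0.2]
gripper_width: 0.0504
grip_force: 12.0
```

Request:
{"method": "step_arm", "body": {
  "deltas": [0,0,0,0,0,-0.002,0.4,0,0,0,0,0,-0.002,0.4,0,0,0,0,0,-0.001,0.4,0,0,0,0,0,0,0.4]
}}

```text
time_s: 23.4
ee_pos: [0.6318, -0.1505, 0.0251]
eef_rot: [0.0, 0.755, 0.656, 0.0]
contact_force: [0.3, 0.5, -0.6]
gripper_width: 0.0509
grip_force: 12.0
```

Request:
{"method": "step_arm", "body": {
  "deltas": [0,0,0,0,0,0,0.62,0,0,0,0,0,0,0.7,0,0,0,0,0,0,0.75,0,0,0,0,0,0,0.75,0,0,0,0,0,0.03,0.75,0,0,0,0,0,0.045,0.75,0,0,0,0,0,0.05,0.75,0,0,0,0,0,0.05,0.8]
}}

```text
time_s: 24.2
ee_pos: [0.631, -0.1503, 0.2012]
eef_rot: [-0.0, 0.755, 0.656, -0.0]
contact_force: [1.0, -0.0, 0.3]
gripper_width: 0.0728
grip_force: 0.0
```

Request:
{"method": "step_arm", "body": {
  "deltas": [0,0,0.07,-0.0385,-0.0318,0,0.8,0,0,0.07,-0.0385,-0.0318,0,0.8,0,0,0.07,-0.0385,-0.0318,0,0.8,0,0,0.07,-0.0385,-0.0318,0,0.8,0,0,0.07,-0.0385,-0.0318,0,0.8,0,0,0.07,-0.0385,-0.0318,0,0.8,0,0,0,0,0,0,0.8]
}}

```text
time_s: 24.9
ee_pos: [0.3964, -0.3448, 0.2]
eef_rot: [0.0, 0.602, 0.798, -0.001]
contact_force: [0.5, 0.0, 0.1]
gripper_width: 0.0747
grip_force: 0.0
```

```bash
python3 - <<'E'
from h import *
s=manip.read_state();print(s['ee_pos'],s['eef_rot'],s['q'].round(2))
c=cam('wrist');f=c['frame'];H,S,V=cv2.split(cv2.cvtColor(f,cv2.COLOR_BGR2HSV))
k,l,st,ce=cv2.connectedComponentsWithStats(((H>33)&(H<85)&(S>90)).astype(np.uint8))
for i in range(1,k):
    if st[i,4]>600:
        ct=max(cv2.findContours((l==i).astype(np.uint8),0,2)[0],key=len); w=np.array([ray(c,*p[0],.022)[:2] for p in ct])*1000
        print('lime',ce[i],st[i],cv2.fitEllipse(w.astype(np.float32)),cv2.minAreaRect(w.astype(np.float32)))
t=cam('top');d=cam('side')
a=cv2.resize(t['frame'][150:420,330:520],(422,600)); b=cv2.resize(d['frame'][160:240,340:480],(350,200)); 
w=np.zeros((600,800,3),np.uint8); w[:270,:360]=cv2.resize(f,(360,270)); w[300:500,:350]=b; w[:,370:792]=a
cv2.imwrite('pics/w10.png',w)
E
```

```text
[ 0.39644473 -0.34482298  0.1999512 ] [ 1.83217249e-05  6.02433420e-01  7.98168433e-01 -1.06163540e-03] [-0.81 -0.06  1.72 -0.    1.48 -1.09]
lime [326.89739414 210.43811075] [ 305  183   45   55 1842] ((399.80621337890625, -341.33038330078125), (42.17277145385742, 50.56968688964844), 23.601478576660156) ((399.7927551269531, -341.7258605957031), (45.282691955566406, 46.072914123535156), 61.188541412353516)
```

View pics/w10.png

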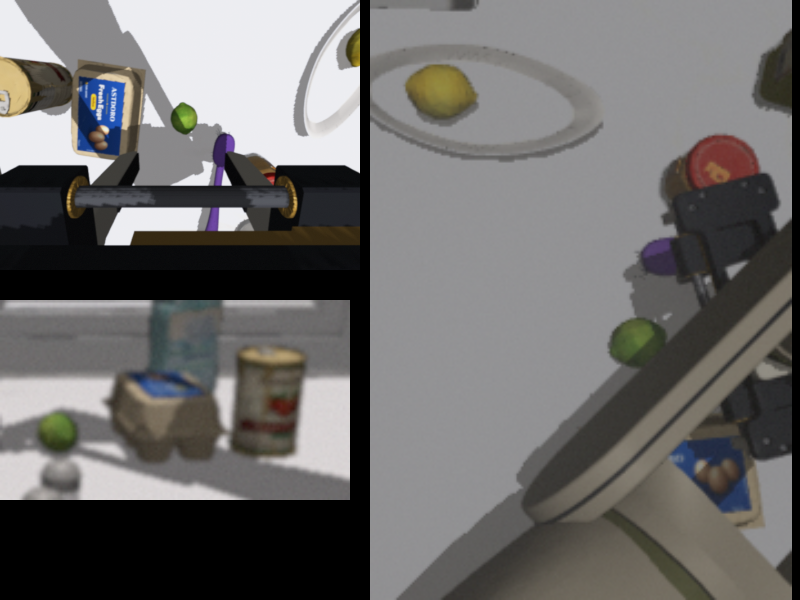

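```bash
python3 - <<'E'
from h import *
d=cam('side');t=cam('top')
p=ray(d,309,214,0);print('jar front base',p)
dd=d['R']@np.linalg.inv(d['K'])@np.array([309,182,1.]);print('lid z at y', [(y,(d['e']+dd*(y-d['e'][1])/dd[1]).round(3)) for y in (-.36,-.39,-.42)])
for z in (.08,.1,.12): print(z,ray(t,488,226,z))
E
```

```text
jar front base [ 0.5481718  -0.40414305  0.        ]
lid z at y [(-0.36, array([ 0.546, -0.36 ,  0.107])), (-0.39, array([ 0.547, -0.39 ,  0.1  ])), (-0.42, array([ 0.547, -0.42 ,  0.093]))]
0.08 [ 0.55369238 -0.40646622  0.08      ]
0.1 [ 0.54922413 -0.39934018  0.1       ]
0.12 [ 0.54475589 -0.39221415  0.12      ]
```

Request:
{"method": "step_arm", "body": {
  "deltas": [0,0,0.1,0,0.001,-0.045,0.7,0,0,0,0,0,-0.045,0.7,0,0,0,0,0,-0.045,0.7,0,0,0,0,0,-0.035,0.7,0,0,0,0,0,-0.015,0.7,0,0,0,0,0,-0.005,0.35,0,0,0,0,0,0,0.35,0,0,0,0,0,0,0.35,0,0,0,0,0,0,0.35,0,0,0,0,0,0,0.35],
  "newtons": 10
}}

```text
time_s: 26.15
ee_pos: [0.4019, -0.3414, 0.0116]
eef_rot: [0.002, 0.561, 0.828, -0.0]
contact_force: [0.7, -0.2, 4.6]
gripper_width: 0.0448
grip_force: 10.0
```

Request:
{"method": "step_arm", "body": {
  "deltas": [0,0,0,0,0,0,0.35,0,0,0,0,0,0,0.35]
}}

```text
time_s: 26.35
ee_pos: [0.4019, -0.3414, 0.0116]
eef_rot: [0.002, 0.561, 0.828, -0.0]
contact_force: [1.0, 1.2, 7.2]
gripper_width: 0.0449
grip_force: 10.0
```

Request:
{"method": "step_arm", "body": {
  "deltas": [0,0,0,0,0,0.04,0.35,0,0,0,0,0,0.05,0.35,0,0,-0.1,0.015,0.015,0.045,0.35,0,0,-0.1,0.035,0.02,0,0.35,0,0,-0.1,0.035,0.02,0,0.35,0,0,-0.1,0.035,0.02,0,0.35,0,0,-0.12,0.035,0.02,0,0.35,0,0,0,0.035,0.02,0,0.35,0,0,0,0.0305,0.0025,0,0.35,0,0,0,0,0,0,0.35]
}}

```text
time_s: 27.35
ee_pos: [0.6236, -0.2211, 0.144]
eef_rot: [-0.0, 0.754, 0.657, 0.0]
contact_force: [-0.9, 0.7, 0.7]
gripper_width: 0.0447
grip_force: 10.0
```

Request:
{"method": "step_arm", "body": {
  "deltas": [0,0,0,0,0,-0.04,0.35,0,0,0,0,0,-0.04,0.35,0,0,0,0,0,0,0.35]
}}

```text
time_s: 27.65
ee_pos: [0.6157, -0.221, 0.0577]
eef_rot: [-0.005, 0.755, 0.656, -0.003]
contact_force: [-0.9, 1.0, -1.1]
gripper_width: 0.0447
grip_force: 10.0
```

```bash
python3 - <<'E'
from h import *
s=manip.read_state();print(s['ee_pos'],s['eef_rot'],s['gripper_width'])
c=cam('wrist');cv2.imwrite('pics/w11.png',c['frame'])
E
```

```text
[ 0.61570362 -0.221016    0.05771468] [-0.00534952  0.75469437  0.65604937 -0.00264761] 0.04471142696692709
```

View pics/w11.png

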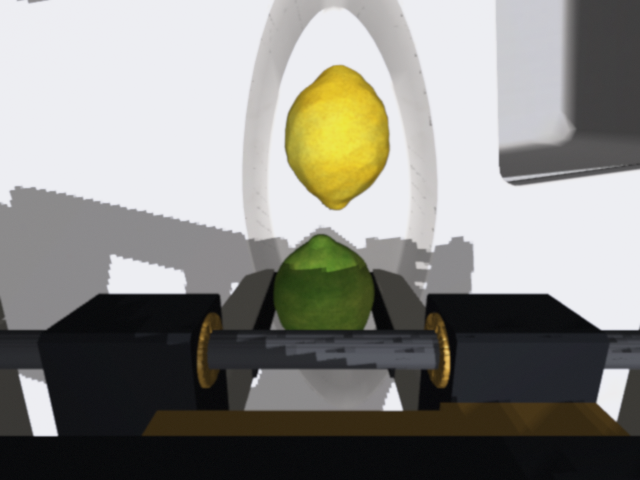

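Lemon at (337,137) well seated; lime at col 324 against a dish axis at ~338. I'll check after settling.

Request:
{"method": "step_arm", "body": {
  "deltas": [0,0,0,0,0,0,0.35,0,0,0,0,0,0,0.35]
}}

```text
time_s: 27.9
ee_pos: [0.6228, -0.2238, 0.0682]
eef_rot: [0.002, 0.755, 0.656, 0.001]
contact_force: [0.6, -0.1, -0.7]
gripper_width: 0.045
grip_force: 10.0
```

Request:
{"method": "step_arm", "body": {
  "deltas": [0,0,0,0.002,0,-0.02,0.35,0,0,0,0,0,-0.014,0.35,0,0,0,0,0,-0.007,0.35,0,0,0,0,0,-0.002,0.35,0,0,0,0,0,0,0.35,0,0,0,0,0,0,0.35]
}}

```text
time_s: 28.5
ee_pos: [0.6236, -0.223, 0.0225]
eef_rot: [0.001, 0.755, 0.656, 0.0]
contact_force: [-0.1, -0.6, -0.1]
gripper_width: 0.0446
grip_force: 10.0
```

Request:
{"method": "step_arm", "body": {
  "deltas": [0,0,0,0,0,-0.001,0.35,0,0,0,0,0,0,0.55,0,0,0,0,0,0,0.65,0,0,0,0,0,0,0.68,0,0,0,0,0,0,0.68,0,0,0,0,0,0.03,0.68,0,0,0,0,0,0.04,0.68,0,0,0,0,0,0.045,0.68,0,0,0,0,0,0.045,0.8,0,0,0,0,0,0.04,0.8]
}}

```text
time_s: 29.5
ee_pos: [0.6232, -0.2228, 0.2234]
eef_rot: [0.001, 0.755, 0.656, 0.0]
contact_force: [0.6, 0.4, -0.0]
gripper_width: 0.0728
grip_force: 0.0
```

Request:
{"method": "step_arm", "body": {
  "deltas": [0,0,-0.1,-0.04,-0.03,0,1,0,0,-0.1,-0.04,-0.03,0,1,0,0,-0.1,-0.04,-0.03,0,1,0,0,-0.1,-0.04,-0.03,0,1,0,0,-0.1,-0.04,-0.03,0,1,0,0,-0.1,-0.04,-0.04,0,1,0,0,-0.1,-0.03,-0.04,0,1,0,0,0,-0.02,-0.04,0,1,0,0,0,0,0,0,1,0,0,0,0,0,0,1]
}}

```text
time_s: 30.5
ee_pos: [0.3369, -0.4887, 0.2204]
eef_rot: [-0.0, 0.934, 0.357, 0.0]
contact_force: [0.8, -0.4, -1.3]
gripper_width: 0.0927
grip_force: 0.0
```

```bash
python3 - <<'E'
from h import *
t=cam('top')['frame'][140:340,130:490];d=cam('side')['frame'][170:350,200:440]
w=np.zeros((600,800,3),np.uint8); w[:400,:720]=cv2.resize(t,(720,400)); w[400:,:266]=cv2.resize(d,(266,200)); cv2.imwrite('pics/fin.png',w)
E
```

```text
(no output)
```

View pics/fin.png

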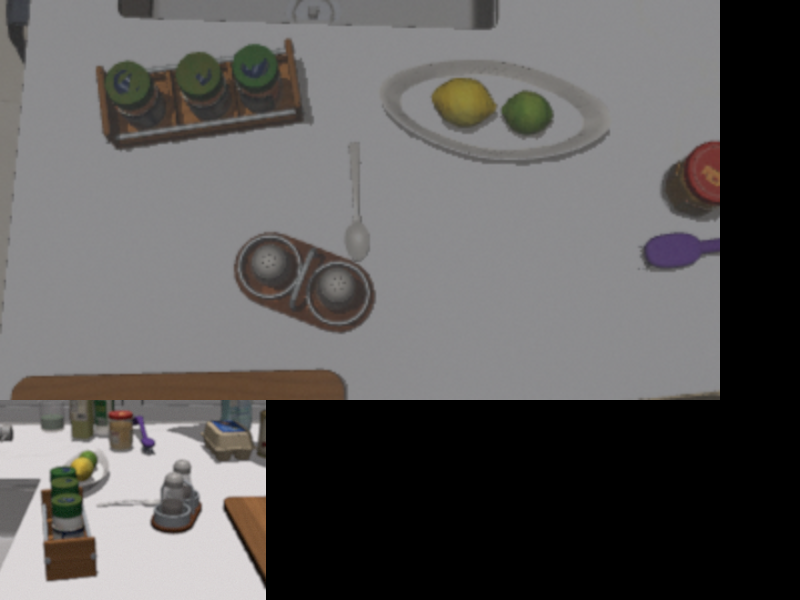

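The final views show three jars upright in the rack, both shakers upright in the rings, and the lemon and lime lying in the dish.

```bash
python3 -c "
from plant import manip
print(manip.job_done())"
```

```text
the job is handed in; nothing more can be done
None
```

The job is handed in at about 31 s: both jars stand in the rack's free bays, the shaker in the empty ring and the lemon and lime in the dish, done in the order asked, and the final pictures show everything upright or at rest, with the original jar and shaker still in place.

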